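# Drift the bench-pin clamp into line and fit its bolt

## Robot

A 6-joint arm with a two-finger parallel gripper is mounted at the origin on the work surface. World frame = base frame: x ahead of the robot, y to its left, z up, the work surface at z = 0. Lengths are in m, angles in rad, forces in N, time in s.
With the tool pointing down it reaches from about 0.225 to 0.875 m from the base axis. Payload 3.4 kg.
Tool frame: the origin (TCP) lies between the finger pads; the fingertips stand 14 mm ahead of it and the grasp point (between the pads) lies 5 mm behind it; z points along the fingers, y is the direction in which the jaws open and shut (so a half turn about z gives the same grasp; the last joint's range is limited). The gripper opens to 85 mm and grips with 20 to 120 N. Pads are 22 mm wide; open, the fingers measure 114 mm over their backs; the gripper's body (76 mm by 85 mm) begins 54 mm behind the grasp point. The pads swing forward as they close: fully open they stand 13 mm farther back than shut.
Start: joints at [-1.463, 0.276, 1.505, -0, 1.361, -0.121], TCP at [0.13, -0.56, 0.245] pointing down, gripper open.
Joint ranges: [-2.89, 2.89], [-0.75, 2.08], [0.22, 2.7], [-1.18, 4.32], [0.11, 2.71], [-2.7, 2.7]. Speed limits (rad/s): [2.57, 2.57, 3.14, 3.14, 3.14, 3.14].

## Interface

Orientations are given as a unit quaternion [w, x, y, z].
In Python, from rig import manip, get_image, job gives the robot as it stands. The module is installed in compiled form; this text tells all that it offers.
- The arm moves only by the tool step_arm, never from a script. Its argument "moves" is one flat list of numbers, 5 for each row, row after row: the shift along the tool's x, y, z as a fraction of full scale, then the turn about the tool's z as a fraction of full scale, then the gripper's target within -1 to 1 (shut at 1, half-way at 0, fully open at -1). In form: [dx, dy, dz, twist, hand, dx, dy, dz, twist, hand, ...]. A call has 1 to 5 rows; each row is the pose to reach, as a shift and turn from the pose commanded when the call began, along the tool's axes at that moment, turning the shorter way round; what a row does not reach only later rows make up. Full scale, the value 1, is 500 mm for a shift and pi rad for a turn. A row lasts 1/10 s, in which the tool goes at most 50 mm and 8.59 degrees, less where a joint would pass 70% of its speed; a pose out of reach is approached as far as the arm can. A call with a number of a shift or a turn outside -1 to 1 is refused whole. A call with a gripper value outside its range is refused whole. The fingers move at their own pace and stop on an object; "force" is the grip in N (left out, the last holds). Time passes only in rows, so rows that repeat a pose let the fingers close. It gives the time, the measured TCP pose, the force and the opening at its end, in the units of the state.
- manip.get_state(): the state, without advancing time (a new reading comes with each control period).
- get_image(name): name is "scene" or "top"; returns a dict with "frame" (480x640x3 uint8, blue, green, red), "fx", "fy", "cx", "cy" (pixels), "k1" (the pictures are not rectified: a ray, as slopes to the right and down, at radius r is drawn at 1 + k1 r^2 times it, then the intrinsics apply), "rvec" (rotation vector, rad) and "tvec" (3), from world to camera coordinates, as OpenCV has them. Camera axes: x right, y down, z forward; pixel columns grow to the right and rows downward; lengths in m; the calibration is good to about 2 mm. A picture is of the moment at which its call begins. There is no depth.
- job.sign_off(): hands the job in, once; it reports no verdict.
The state is a dict: "clock": time; "qpos": joint angles; "qd": joint speeds; "effort": joint torques, N m; "position": TCP position; "ee_rot": TCP orientation; "contact_force": force on the tool from outside, world axes, zero at the start; "moment": the same for the moment, N m; "width": finger opening in m.
Only numpy, scipy, OpenCV 4.12 (cv2) and the standard library are available. Lean on these libraries where they do the work, as an engineer would, in place of code of your own. Each camera call takes 0.05 s, during which the arm holds its last target. There are 200 camera calls.

## Task

The bench-pin clamp's top plate has two holes, but the nut bar hidden under it has slipped sideways, so no bolt will go in. Put the tapered drift into either hole, feel for the nut bar's hole with its thin tip and work the drift down until its collar sits on the plate and the bar is drawn into line; leave it standing there and then fit the bolt fully home in the other hole. Go gently: never lean on the clamp with more than about 40 N, leave the bangle, cutters and file alone, and let go at the end.

Things in the scene. Friction and masses are not known exactly. Their poses are not given: they have to be found in the camera images.
- bracket: The bench-pin clamp, fixed: a grey steel box 64 mm (its x) by 160 mm (its y), 52 mm high, with a steel top plate 6 mm thick, two 13 mm holes through it 100 mm apart along y, and a wooden V-notched bench pin out to 100 mm on its -x side; feet reach y = +-105 mm, 12 mm high. Origin at the centre of its underside, z up. Never load it or its nut bar by more than 40 N.
- hole_left (a point): Centre of the mouth of the clamp's +y hole, on the plate's top face, 52 mm above the bench, axes as the clamp's.
- hole_right (a point): The same for the clamp's -y hole. The drift's 4 mm tip put down the middle of a plate hole lands on the nut bar, about 6.5 mm below the plate's top; put down about 3.8 mm from the middle, to the side where the bar has slipped, it enters the bar's hole. Once it is some 4 mm in, moving it to the middle and on down draws the bar into line.
- nut_bar (a joint): How far (m, to the clamp's +y) the nut bar has slid since the start, so 0 at first. Dark steel, 11.5 mm thick, 0.5 mm under the plate, two 13 mm holes also 100 mm apart, empty space below. It slides only along the clamp's y, stiffly (5 N), and stays where left. It starts 6.6 to 7.8 mm out of line to +y or -y: which way is not measured, but it shows through the plate's holes.
- drift_grip (a point): Grip point on the upright steel drift's axis, 28 mm above its collar's underside (home: 28 mm above the plate's top). Handle 14 mm in diameter, 40 mm tall, on a collar 20 mm in diameter, 4 mm thick; below it 13 mm of 12 mm shank, a 13.5 mm taper from 12 to 4 mm, and a pilot 4 mm in diameter, 12.5 mm long: 39 mm from collar's underside to tip. 90 g.
- bolt_grip (a point): Grip point on the upright steel bolt's axis, 28 mm above its flange's underside (home: 28 mm above the plate's top). Round head 18 mm in diameter, 40 mm tall, on a flange 24 mm in diameter, 4 mm thick; below it a plain shank, no thread, 11 mm in diameter, 23 mm long with a bevelled end. 110 g.
- drift: The drift itself: origin on its axis at the underside of its collar, z up along the axis.
- bolt: The bolt itself: origin on its axis at the underside of its flange, z up along the axis.
- rack: Wooden tool stand, fixed, 50 by 140 mm, 48 mm high, origin at the centre of its underside. The drift and the bolt hang upright in its two 16 mm through holes, 74 mm apart along its y, collar and flange resting on its top; which is in which varies.
- bangle: Bystander: a silver-coloured bangle lying flat, 66 mm across, 12 mm high.
- cutters: Bystander: side cutters with green handles lying flat, about 155 mm long.
- file: Bystander: a flat file with a wooden handle lying flat, about 230 mm long.
Mind the look-alikes: they are no part of the job. There is more than one size of the bracket; the one meant has the size given above.

How it is judged:
By the outcome, as a careful person would: the job done as asked, in the order asked, and still so for the second after the job is handed in, with the robot touching nothing.
It also fails if it takes over 67 s, if anything falls off the work surface, if the arm or the gripper's body presses on something with over 40 N, if the wrist force passes 120 N, or if a joint passes its speed limit or range.

## Working session

There is one attempt and no reset: what is moved stays moved. The work goes in short steps, Python scripts to look and compute and a tool call to move; the robot and the scene stay as the last step left them, time stands still between calls to the robot, and variables do not carry over. Pictures are saved under pics/ and viewed, about 8 in all and at most 12, crops included, and the job is handed in when it is done.

Besides the shell and the picture viewer there is one more tool, called as name(argument=value, ...) on one line, values as JSON. step_arm: Moves the arm, as the interface text tells. Its arguments: {"type":"object","properties":{"moves":{"type":"array","items":{"type":"number","minimum":-1,"maximum":1}},"force":{"type":"number"}},"required":["moves"]}

```bash
mkdir -p pics; cat > h.py <<'E'
import numpy as np, cv2
from rig import manip, get_image, job
def cam(n):
    return get_image(n)
def ray(d,u,v):
    R=cv2.Rodrigues(np.array(d["rvec"],float))[0]; t=np.array(d["tvec"],float).ravel()
    x=(u-d["cx"])/d["fx"]; y=(v-d["cy"])/d["fy"]; rd=np.hypot(x,y); r=rd
    for _ in range(30): r=rd/(1+d["k1"]*r*r)
    s=r/rd if rd>0 else 1
    return -R.T@t, R.T@np.array([x*s,y*s,1.])
def onz(d,u,v,z):
    o,r=ray(d,u,v); return o+r*(z-o[2])/r[2]
def proj(d,p):
    R=cv2.Rodrigues(np.array(d["rvec"],float))[0]; q=R@np.array(p)+np.array(d["tvec"]).ravel()
    x,y=q[:2]/q[2]; k=1+d["k1"]*(x*x+y*y); return d["fx"]*x*k+d["cx"], d["fy"]*y*k+d["cy"]
def crop(d,u,v,w,h,s,f):
    u,v=int(u),int(v); a=d["frame"][max(0,v-h):v+h,max(0,u-w):u+w]
    cv2.imwrite(f,cv2.resize(a,None,fx=s,fy=s,interpolation=cv2.INTER_CUBIC))
E
python3 - <<'E'
from h import *
import pickle
for n in("scene","top"):
    d=cam(n); cv2.imwrite(f"pics/{n}0.png",d["frame"]); pickle.dump(d,open(n+"0.pkl","wb"))
    print(n,{k:d[k] for k in d if k!="frame"}, ray(d,320,240))
print(manip.get_state())
E
```

```text
scene {'fx': 584.6880899283956, 'fy': 584.6880899283956, 'cx': 323.71393185101596, 'cy': 231.70775081127587, 'k1': -0.1731149835100649, 'rvec': array([ 1.69951501,  1.52983322, -0.80853871]), 'tvec': array([-0.04086926, -0.24778291,  1.71191536])} (array([ 1.55273617, -0.12938782,  0.75232311]), array([-0.81669826,  0.08404774, -0.57112295]))
top {'fx': 544.4940657331081, 'fy': 544.4940657331081, 'cx': 322.937648453032, 'cy': 239.6242634780576, 'k1': -0.15688948823684487, 'rvec': array([ 2.21901879, -2.16768034,  0.09407775]), 'tvec': array([-0.01914696,  0.52532328,  1.1607511 ])} (array([0.44316542, 0.01096178, 1.1946374 ]), array([ 0.06911892, -0.00972621, -0.99757584]))
{'clock': 0.1, 'qpos': array([-1.46300622e+00,  2.76514881e-01,  1.50602097e+00,  5.25189428e-06,
        1.36068714e+00, -1.20987923e-01]), 'qd': array([-0.00025234, -0.00119514, -0.00498865,  0.00060162, -0.00050647,
        0.00022658]), 'effort': array([ 1.25577488e-03, -4.17699873e+01, -2.46404761e+01, -4.22266176e-04,
        5.80580338e-03, -1.61612483e-07]), 'position': array([ 0.13035719, -0.55956487,  0.24453006]), 'ee_rot': array([-8.15133959e-04,  9.93464440e-01,  1.14139135e-01,  7.94687712e-06]), 'contact_force': array([-0.18726584, -0.15891239, -0.27449235]), 'moment': array([-0.03847651, -0.01500252,  0.06485527]), 'width': 0.08533543537265872}
```

View pics/top0.png

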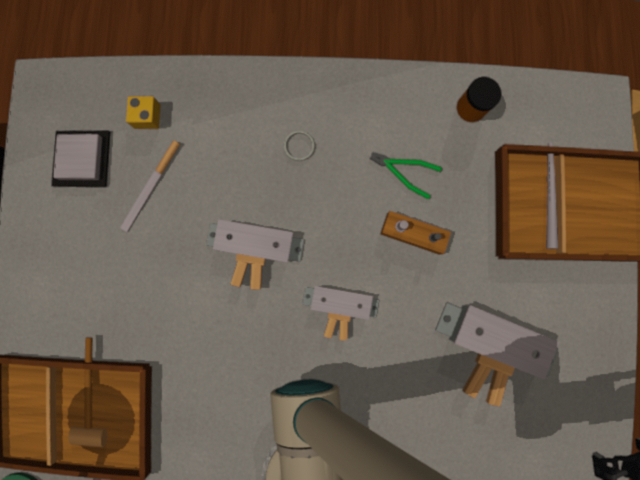

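View pics/scene0.png

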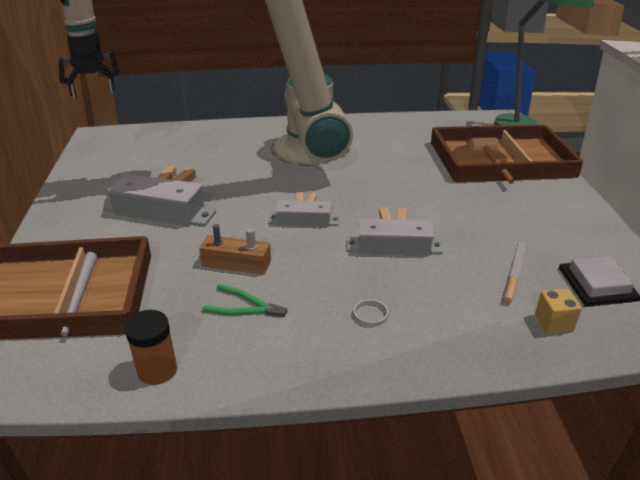

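The three clamps sit at about (255,242), (342,302) and (500,340) in the top view, and the rack is at (416,232). Next I measure the plates' sizes and zoom on the rack and plate holes.

```bash
python3 - <<'E'
from h import *
import pickle
d=pickle.load(open("top0.pkl","rb")); s=pickle.load(open("scene0.pkl","rb"))
f=d["frame"]; g=cv2.cvtColor(f,cv2.COLOR_BGR2GRAY)
# hole pairs approx, refine by dark centroid
for name,pts,z in(("A",[(229,237),(276,244)],.052),("B",[(326,301),(360,306)],.04),("C",[(480,332),(536,354)],.065)):
    P=[]
    for u,v in pts:
        w=g[v-7:v+8,u-7:u+8].astype(float); q=np.clip(np.percentile(w,70)-w-20,0,None)
        yy,xx=np.mgrid[-7:8,-7:8]; c=(u+(q*xx).sum()/q.sum(),v+(q*yy).sum()/q.sum()); P.append(onz(d,*c,.052)); print(name,np.round(c,2),np.round(P[-1],4))
    print(np.linalg.norm(P[0]-P[1]))
for u,v in((402,226),(437,237)): print("rack",onz(d,u,v,.092))
def up(im,u,v,w,h,s_): return cv2.resize(im["frame"][v-h:v+h,u-w:u+w],None,fx=s_,fy=s_,interpolation=cv2.INTER_CUBIC)
a=np.vstack([np.hstack([up(d,255,242,50,35,4),up(d,416,232,50,35,4)]),np.hstack([up(s,395,235,50,35,4),up(s,236,245,50,35,4)])])
cv2.imwrite("pics/c1.png",a)
E
```

```text
A [228.92 236.43] [0.5253 0.192  0.052 ]
A [275.44 244.47] [0.5107 0.0933 0.052 ]
0.09983782210702913
B [323.14 299.27] [ 0.3982 -0.0096  0.052 ]
B [359.4  305.64] [ 0.3865 -0.0859  0.052 ]
0.07715678202297967
C [479.06 331.14] [ 0.3361 -0.3429  0.052 ]
C [537.03 354.5 ] [ 0.2859 -0.4741  0.052 ]
0.14048063725169513
rack [ 0.55228514 -0.16682143  0.092     ]
rack [ 0.53148575 -0.23969062  0.092     ]
```

View pics/c1.png

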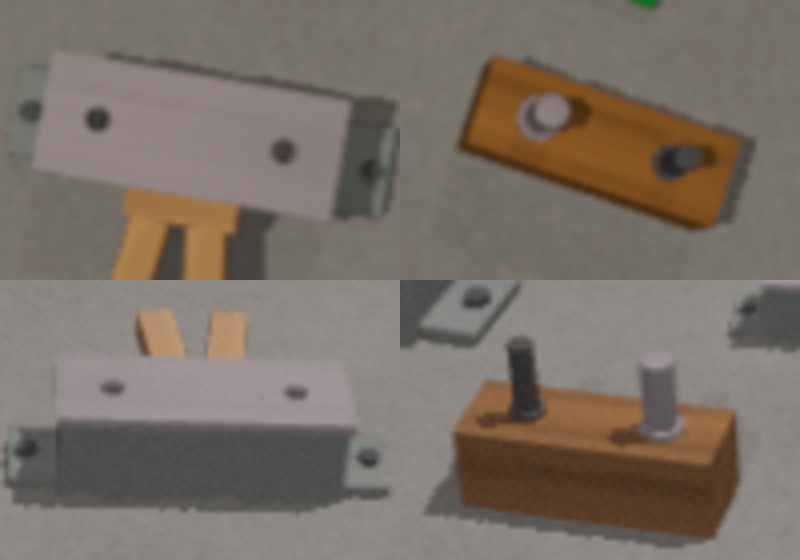

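Clamp A is the one meant (hole spacing 99.8 mm, with the pin towards the robot). In the rack, the dark thin piece at -y is the drift and the lighter, thicker one at +y is the bolt. Next I check which way the bar slipped and refine the drift, bolt and hole positions.

```bash
python3 - <<'E'
from h import *
import pickle
from scipy.ndimage import map_coordinates as mc
d=pickle.load(open("top0.pkl","rb")); s=pickle.load(open("scene0.pkl","rb"))
L=np.array([.5253,.192,.052]);R=np.array([.5107,.0933,.052]); ey=(L-R)/np.linalg.norm(L-R); ex=np.array([ey[1],-ey[0],0])
for n,c in(("top",d),("scene",s)):
    g=cv2.cvtColor(c["frame"],cv2.COLOR_BGR2GRAY).astype(float)
    for nm,P in(("L",L),("R",R)):
        print(n,nm,"rows x -8..8 (2mm), cols y -10..10 (2mm)")
        print(np.array([[mc(g,[[v],[u]],order=1)[0] for u,v in[proj(c,P+ex*a*.001+ey*b*.001) for b in range(-10,11,2)]] for a in range(-8,9,2)]).astype(int))
# plate outline, top
f=d["frame"]; hsv=cv2.cvtColor(f,cv2.COLOR_BGR2HSV)
m=np.zeros((480,640),np.uint8)
B=f.astype(int); mm=((B[...,2]-B[...,1]>3)&(hsv[...,2]>105)&(B[...,0]-B[...,1]>-2)).astype(np.uint8)
mm=cv2.morphologyEx(mm,cv2.MORPH_CLOSE,np.ones((9,9)))
n,l,st,ce=cv2.connectedComponentsWithStats(mm); k=l[255-10+0*0][0] if 0 else l[240,252]
cs=cv2.findContours((l==k).astype(np.uint8),0,1)[0][0].reshape(-1,2)
W=np.array([onz(d,*p,.052)[:2] for p in cs],np.float32)*1000
print("plate",k,cv2.minAreaRect(W), "mid holes",(L+R)/2)
# rack items: vertical sampling masks
for n,c,pts in(("top",d,[(437,237),(402,226)]),("scene",s,[(217,235),(250,238)])):
    for p in pts: print(n,p,"z.052",np.round(onz(c,*p,.052),4),"z.092",np.round(onz(c,*p,.092),4))
print(f[228:248,426:452].sum(2)//3); print(f[214:238,392:416].sum(2)//3)
E
```

```text
top L rows x -8..8 (2mm), cols y -10..10 (2mm)
[[137 136 135 131 126 124 127 131 135 137 137]
 [137 136 127 114 100  94 100 115 128 135 137]
 [137 130 112  88  72  66  68  86 114 132 137]
 [134 123  98  69  56  59  56  62  98 127 135]
 [132 120  93  64  52  60  57  58  90 121 133]
 [133 124  98  66  55  61  58  66  94 121 133]
 [135 131 111  83  72  72  75  88 110 128 135]
 [136 135 126 112  99  96 102 114 127 134 136]
 [137 136 135 131 125 122 125 131 135 136 137]]
top R rows x -8..8 (2mm), cols y -10..10 (2mm)
[[129 129 127 123 120 118 121 127 129 131 131]
 [129 128 121 108  95  88  98 114 124 129 130]
 [128 123 110  89  71  64  73  90 111 124 129]
 [127 117  99  77  64  61  66  78  99 119 129]
 [126 114  94  75  64  63  66  74  94 117 129]
 [125 115  97  77  64  62  66  74  95 118 129]
 [127 120 105  86  73  70  76  87 107 123 129]
 [128 125 119 107  95  91  97 110 122 128 129]
 [128 128 126 123 117 114 118 124 128 129 130]]
scene L rows x -8..8 (2mm), cols y -10..10 (2mm)
[[151 150 149 144 140 141 142 144 148 150 151]
 [152 150 146 137 129 130 132 138 146 149 152]
 [152 148 139 1
[... 5160 characters left out ...]
84  83  82  84  92  99 103 109 111 104  92  88  86  85  85  85  85
   84  84  83  82  83  82]
 [ 83  81  80  80  80  81  86  91  97 100  94  86  86  87  86  86  85  86
   85  85  85  84  83  82]
 [ 81  78  75  77  77  78  79  80  82  83  83  86  87  87  87  87  87  85
   85  85  85  85  84  85]
 [ 77  75  74  72  74  74  76  78  77  78  81  83  85  86  86  87  87  87
   87  85  85  84  85  84]
 [ 70  72  72  74  73  73  74  73  75  77  80  83  83  84  84  85  86  87
   87  86  86  86  85  84]
 [ 56  59  63  69  70  72  73  74  74  73  77  79  80  81  82  82  83  83
   85  85  86  88  87  86]
 [ 49  47  51  54  59  63  68  71  70  74  75  77  77  79  78  81  80  80
   79  81  83  85  85  85]]
```

step_arm(moves=[0.09,-0.04,0,-0.04,-1,0.18,-0.08,0.02,-0.08,-1,0.27,-0.13,0.04,-0.12,-1,0.36,-0.17,0.06,-0.16,-1,0.45,-0.21,0.06,-0.2,-1], force=40)

```text
clock: 0.6
position: [0.3246, -0.4057, 0.2137]
ee_rot: [-0.002, 0.909, 0.418, -0.0]
contact_force: [-0.0, 0.1, 0.7]
width: 0.0851
```

```bash
cat >> h.py <<'E'
def tri(a,pa,b,pb):
    o1,r1=ray(a,*pa);o2,r2=ray(b,*pb); A=np.stack([r1,-r2],1); k=np.linalg.lstsq(A,o2-o1,rcond=None)[0]
    p,q=o1+k[0]*r1,o2+k[1]*r2; return (p+q)/2,np.linalg.norm(p-q)
def go(x,y,z,yaw=None):
    """moves (fractions) from present pose to a world goal"""
    s=manip.get_state(); w,a,b,c=s["ee_rot"]; R=np.array(cv2.Rodrigues(2*np.arccos(np.clip(w,-1,1))*np.array([a,b,c])/np.linalg.norm([a,b,c]))[0])
    m=R.T@(np.array([x,y,z])-s["position"])/.5; yw=np.arctan2(R[1,0],R[0,0])
    t=0 if yaw is None else -((yaw-yw+np.pi)%(2*np.pi)-np.pi)/np.pi
    print("t",round(s["clock"],2),"pos",np.round(s["position"],4),"yaw",round(yw,4),"moves",np.round(m,4),"twist",round(t,4),"F",np.round(s["contact_force"],1),"w",round(s["width"],4),"tilt",np.round(R[:2,2],4))
E
python3 - <<'E'
from h import *
import pickle
d=pickle.load(open("top0.pkl","rb")); s=pickle.load(open("scene0.pkl","rb"))
print("drift top",tri(d,(437.5,236.2),s,(216.5,225.8)),onz(d,437.5,236.2,.092),onz(s,217.2,243,.05))
print("bolt top",tri(d,(403.5,224.2),s,(250.2,230)),onz(d,403.5,224.2,.092),onz(s,251.2,247,.05))
D=onz(d,437.5,236.2,.092)
go(D[0],D[1],.2,1.4207)
E
```

```text
drift top (array([ 0.53331178, -0.24023389,  0.09032192]), np.float64(0.0017009131150755971)) [ 0.53315828 -0.24072257  0.092     ] [ 0.53780174 -0.24167276  0.05      ]
bolt top (array([ 0.55624775, -0.16997492,  0.09029612]), np.float64(0.000359328915152144)) [ 0.5560648  -0.16987717  0.092     ] [ 0.55937821 -0.17040582  0.05      ]
t 0.6 pos [ 0.3246 -0.4057  0.2137] yaw 0.8616 moves [0.5221 0.1018 0.0277] twist -0.178 F [-0.   0.1  0.7] w 0.0851 tilt [-0.0016  0.0026]
```

step_arm(moves=[0.1,0.02,0.01,-0.04,-1,0.2,0.04,0.02,-0.08,-1,0.3,0.06,0.03,-0.12,-1,0.4,0.08,0.03,-0.16,-1,0.49,0.1,0.03,-0.178,-1])

```text
clock: 1.1
position: [0.5226, -0.2542, 0.1997]
ee_rot: [-0.001, 0.758, 0.652, -0.0]
contact_force: [0.8, -0.6, -0.5]
width: 0.0854
```

```bash
python3 - <<'E'
from h import *
go(.5333,-.2405,.071,1.4207)
E
```

```text
t 1.1 pos [ 0.5226 -0.2542  0.1997] yaw 1.42 moves [0.0302 0.0174 0.2574] twist -0.0002 F [ 0.8 -0.6 -0.5] w 0.0854 tilt [-0.0012  0.0004]
```

step_arm(moves=[0.03,0.0175,0.09,0,-0.2,0.03,0.0175,0.18,0,-0.2,0.03,0.0175,0.24,0,-0.2,0.03,0.0175,0.2575,0,-0.2,0.03,0.0175,0.2575,0,0])

```text
clock: 1.6
position: [0.5318, -0.2421, 0.0703]
ee_rot: [-0.002, 0.76, 0.65, -0.001]
contact_force: [-0.2, -0.1, 0.1]
width: 0.0431
```

step_arm(moves=[0,0,0,0,1,0,0,0,0,1,0,0,0,0,1,0,0,0,0,1,0,0,0,0,1], force=50)

```text
clock: 2.1
position: [0.5338, -0.2436, 0.0737]
ee_rot: [0.002, 0.76, 0.65, 0.001]
contact_force: [0.8, -0.5, 7.1]
width: 0.0129
```

```bash
python3 - <<'E'
from h import *
go(.5333,-.2405,.071,1.4207)
E
```

```text
t 2.1 pos [ 0.5338 -0.2436  0.0737] yaw 1.4162 moves [ 0.006  -0.002   0.0054] twist -0.0014 F [ 0.8 -0.5  7.1] w 0.0129 tilt [ 0.0038 -0.0026]
```

step_arm(moves=[0,0,0,0,1,0,0,0,0,1])

```text
clock: 2.3
position: [0.5338, -0.2436, 0.0737]
ee_rot: [0.002, 0.76, 0.65, 0.001]
contact_force: [-0.4, -0.4, 7.7]
width: 0.0125
```

```bash
python3 - <<'E'
from h import *
go(.5333,-.2405,.12,1.4207)
s=manip.get_state(); print(s["moment"])
E
```

```text
t 2.3 pos [ 0.5338 -0.2436  0.0737] yaw 1.4162 moves [ 0.0058 -0.0016 -0.0927] twist -0.0014 F [-0.4 -0.4  7.7] w 0.0125 tilt [ 0.0037 -0.0027]
[-0.06547389  0.06632368  0.00829121]
```

```bash
python3 - <<'E'
from h import *
a=cam("scene");b=cam("top")
f=lambda c,u,v:cv2.resize(c["frame"][v-50:v+40,u-45:u+45],None,fx=4.4,fy=4.4,interpolation=cv2.INTER_CUBIC)
cv2.imwrite("pics/g1.png",np.hstack([f(a,225,230),f(b,430,235)]))
E
```

```text
(no output)
```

View pics/g1.png

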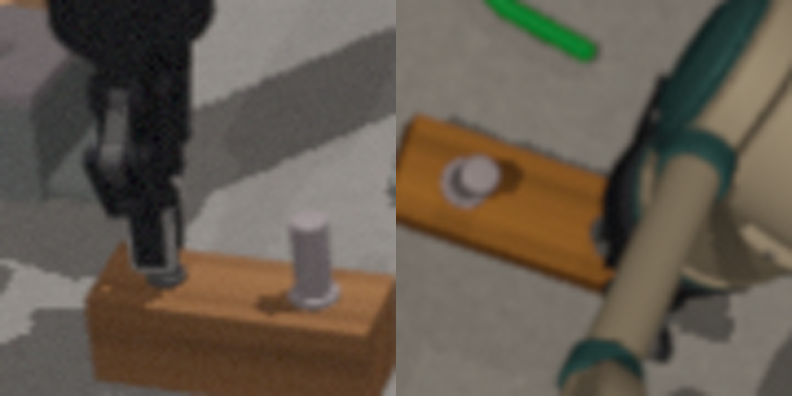

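The scene view shows the pads about 3–4 mm to the -y side of the drift's collar. I'll open, centre and grip again, a little higher.

step_arm(moves=[0,0,0,0,0.2,0,0,0,0,0.2,0,0,0,0,0.2])

```text
clock: 2.7
position: [0.5323, -0.2424, 0.0715]
ee_rot: [-0.0, 0.76, 0.65, -0.0]
contact_force: [0.4, 0.4, -0.8]
width: 0.0339
```

```bash
python3 - <<'E'
from h import *
go(.5335,-.2400,.073,1.4207)
E
```

```text
t 2.7 pos [ 0.5323 -0.2424  0.0715] yaw 1.4162 moves [ 0.0051  0.0017 -0.0031] twist -0.0014 F [ 0.4  0.4 -0.8] w 0.0339 tilt [-0.0004  0.0002]
```

step_arm(moves=[0.006,0.002,-0.004,0,0.2,0.006,0.002,-0.004,0,1,0.006,0.002,-0.004,0,1,0.006,0.002,-0.004,0,1,0.006,0.002,-0.004,0,1])

```text
clock: 3.2
position: [0.5342, -0.2396, 0.0737]
ee_rot: [0.0, 0.76, 0.65, 0.0]
contact_force: [-0.1, 2.0, 2.2]
width: 0.0123
```

```bash
python3 - <<'E'
from h import *
go(.5335,-.2400,.073,1.4207)
E
```

```text
t 3.2 pos [ 0.5342 -0.2396  0.0737] yaw 1.4162 moves [-0.001  -0.0012  0.0014] twist -0.0014 F [-0.1  2.   2.2] w 0.0123 tilt [0.0003 0.0002]
```

step_arm(moves=[0,0,-0.04,0,1,0,0,-0.1,0,1,0,0,-0.15,0,1,0,0,-0.17,0,1,0,0,-0.17,0,1])

```text
clock: 3.7
position: [0.5346, -0.2402, 0.1597]
ee_rot: [0.001, 0.76, 0.65, 0.0]
contact_force: [-0.2, 0.6, -0.5]
width: 0.0127
```

```bash
python3 - <<'E'
from h import *
go(.5181,.1426,.155,1.4207)
a=cam("scene"); f=lambda c,u,v:cv2.resize(c["frame"][v-60:v+60,u-60:u+60],None,fx=4,fy=4,interpolation=cv2.INTER_CUBIC)
cv2.imwrite("pics/g2.png",f(a,225,210))
E
```

```text
t 3.7 pos [ 0.5346 -0.2402  0.1597] yaw 1.4163 moves [ 0.7514 -0.1505  0.008 ] twist -0.0014 F [-0.2  0.6 -0.5] w 0.0127 tilt [ 0.0023 -0.0016]
```

View pics/g2.png

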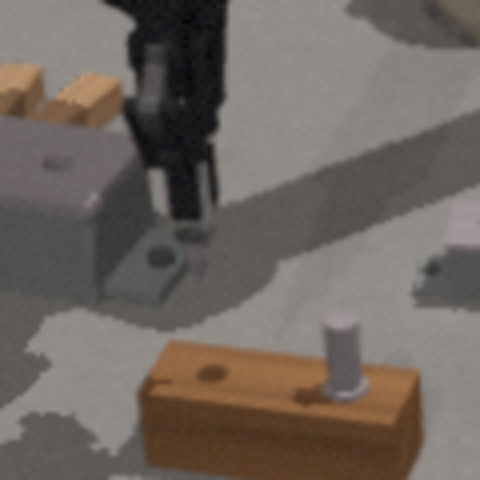

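The drift hangs clear of the rack (collar at about (193,235) in the crop). While the clamp is unshaded, I'll average some frames and stretch the contrast to see the bar through the holes.

```bash
python3 - <<'E'
from h import *
L=np.array([.5253,.192,.052]);R=np.array([.5107,.0933,.052]); ey=(L-R)/np.linalg.norm(L-R); ex=np.array([ey[1],-ey[0],0])
rows=[]
for n in("top","scene"):
    fs=[cam(n) for _ in range(10)]; c=fs[0]; F=np.mean([x["frame"].astype(np.float32) for x in fs],0)
    r=[]
    for P in(L,R):
        X=np.array([[proj(c,P+ex*a*.001+ey*b*.001) for b in np.arange(-12,12,.0667)] for a in np.arange(9,-9,-.0667)],np.float32)
        w=cv2.remap(F,X[...,0],X[...,1],cv2.INTER_CUBIC); r.append(np.clip((w-40)*255/70,0,255))
        print(n,np.round(w[135-30:136+31:15,0::30].mean(0)).astype(int).tolist())
    rows.append(np.hstack(r))
cv2.imwrite("pics/h1.png",np.vstack(rows))
c=cam("scene"); print("rack hole",onz(c,217.75,243.5,.048))
E
```

```text
top [[131, 133, 146], [130, 132, 145], [119, 121, 133], [91, 92, 102], [59, 61, 67], [48, 51, 53], [57, 61, 61], [53, 56, 57], [56, 58, 62], [89, 90, 100], [120, 122, 133], [131, 133, 145]]
top [[125, 126, 138], [124, 125, 136], [114, 114, 125], [94, 95, 104], [73, 74, 81], [59, 61, 65], [58, 61, 63], [61, 64, 66], [69, 71, 76], [92, 94, 102], [117, 118, 130], [127, 128, 140]]
scene [[152, 151, 161], [152, 150, 161], [147, 145, 155], [123, 122, 130], [100, 98, 106], [91, 90, 97], [92, 91, 98], [93, 92, 99], [102, 100, 108], [125, 123, 132], [147, 146, 155], [152, 151, 161]]
scene [[147, 145, 155], [144, 143, 152], [134, 132, 141], [112, 110, 119], [97, 96, 103], [89, 88, 95], [86, 85, 91], [88, 86, 93], [98, 96, 104], [125, 123, 131], [145, 143, 153], [149, 146, 157]]
rack hole [ 0.53686922 -0.24075276  0.048     ][ WARN:0@48.226] global loadsave.cpp:1063 imwrite_ Unsupported depth image for selected encoder is fallbacked to CV_8U.
```

View pics/h1.png

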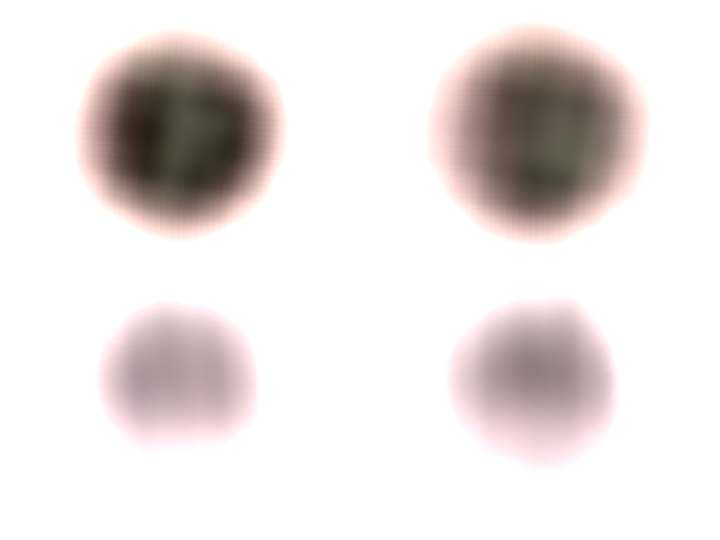

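Both holes show a greenish patch on their +y half and look darkest on the -y half. That hints the bar slipped to -y, which I'll confirm by feel. Next I carry the drift to the left hole.

step_arm(moves=[0.06,-0.01,0,0,1,0.15,-0.03,0,0,1,0.25,-0.045,0,0,1,0.35,-0.062,0,0,1,0.45,-0.08,0,0,1])

```text
clock: 5.3
position: [0.529, -0.0116, 0.1588]
ee_rot: [0.0, 0.76, 0.65, 0.0]
contact_force: [1.0, -0.8, -1.0]
width: 0.0124
```

step_arm(moves=[0.1,-0.018,0,0,1,0.2,-0.036,0.005,0,1,0.3,-0.054,0.01,0,1,0.37,-0.066,0.015,0,1,0.395,-0.071,0.019,0,1])

```text
clock: 5.8
position: [0.5241, 0.191, 0.149]
ee_rot: [-0.0, 0.758, 0.652, 0.001]
contact_force: [0.9, -0.5, -0.7]
width: 0.0125
```

step_arm(moves=[0,0,0.02,0,1,0,0,0.04,0,1,0,0,0.05,0,1,0,0,0.05,0,1])

```text
clock: 6.2
position: [0.5237, 0.1855, 0.1227]
ee_rot: [-0.0, 0.76, 0.65, -0.001]
contact_force: [0.7, 0.7, -0.9]
width: 0.0125
```

```bash
python3 - <<'E'
from h import *
go(.5248,.1889,.125,1.4207)
a=cam("scene"); u,v=proj(a,[.5253,.192,.065]); print(u,v, proj(a,[.5253,.192,.052]))
u,v=int(u),int(v); print(u,v); cv2.imwrite("pics/t1.png",cv2.resize(a["frame"][v-30:v+25,u-40:u+40],None,fx=8,fy=8,interpolation=cv2.INTER_CUBIC))
E
```

```text
t 6.2 pos [0.5237 0.1855 0.1227] yaw 1.4142 moves [ 0.007   0.001  -0.0047] twist -0.0021 F [ 0.7  0.7 -0.9] w 0.0125 tilt [-0.0029 -0.0011]
419.0931316322663 222.40571362038878 (np.float64(418.52882987198535), np.float64(227.40613772487094))
419 222
```

View pics/t1.png

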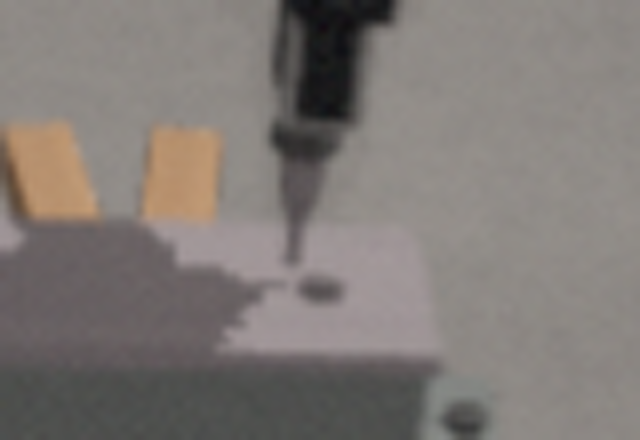

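The tip is at crop (291,265) and the hole centre at crop (322,290). The drift hangs vertical once perspective is allowed for.

```bash
python3 - <<'E'
from h import *
a=cam("scene"); T=onz(a,415.4,225.1,.0607); H=onz(a,419.25,228.25,.052); print(T,H)
ey=np.array([.1495,.9888]);ex=np.array([.9888,-.1495]); d=(H-T)[:2]; print("hole-tip ex,ey mm",d@ex*1e3,d@ey*1e3)
s=manip.get_state(); p=s["position"][:2]; print("tcp->L ex,ey",(np.array([.5253,.192])-p)@ex,(np.array([.5253,.192])-p)@ey, np.round(s["position"],4),s["contact_force"])
E
```

```text
[0.52853857 0.18338369 0.0607    ] [0.52870919 0.19277463 0.052     ]
hole-tip ex,ey mm -1.2352392739648625 9.311272238740266
tcp->L ex,ey -0.000257798161448157 0.005936627037098832 [0.5247 0.1861 0.1238] [ 0.71660734 -0.39072648 -1.80123457]
```

step_arm(moves=[0.011,-0.001,0,0,1,0.011,-0.001,0.01,0,1,0.011,-0.001,0.02,0,1,0.011,-0.001,0.026,0,1,0.011,-0.001,0.026,0,1])

```text
clock: 6.8
position: [0.5245, 0.1927, 0.1104]
ee_rot: [-0.0, 0.76, 0.65, -0.0]
contact_force: [-1.3, -0.4, -0.3]
width: 0.0124
```

```bash
cat > st.py <<'E'
from h import *
import sys
def st(n=1):
    o=[manip.get_state()]
    for _ in range(n): get_image("scene"); o.append(manip.get_state())
    p=np.mean([s["position"] for s in o],0); f=np.mean([s["contact_force"] for s in o],0); m=np.mean([s["moment"] for s in o],0)
    ey=np.array([.1495,.9888]);ex=np.array([.9888,-.1495]); d=(p[:2]-[.5253,.192])*1e3
    print("t",round(o[-1]["clock"],2),"rel L mm ex,ey",np.round([d@ex,d@ey],2),"z",round(p[2]*1e3,2),"F ex,ey,z",np.round([f[:2]@ex,f[:2]@ey,f[2]],1),"M",np.round(m,2),"w",round(o[-1]["width"],4))
st(int(sys.argv[1]) if len(sys.argv)>1 else 2)
E
python3 st.py 2
```

```text
t 6.9 rel L mm ex,ey [-0.8   0.66] z 110.68 F ex,ey,z [-0.2 -0.2 -0.5] M [ 0. -0. -0.] w 0.0125
```

step_arm(moves=[0,0,0.006,0,1,0,0,0.012,0,1,0,0,0.014,0,1,0,0,0.014,0,1])

```text
clock: 7.3
position: [0.526, 0.1931, 0.1084]
ee_rot: [0.001, 0.759, 0.651, 0.002]
contact_force: [-4.5, -1.8, 22.6]
width: 0.0126
```

```bash
python3 st.py 2
```

```text
t 7.4 rel L mm ex,ey [0.46 1.22] z 108.44 F ex,ey,z [-4.5 -1.7 22.7] M [-0.25  1.1   0.01] w 0.0124
```

Contact at tip height about 46 mm means it landed on the bar. I'll lift slightly and feel sideways for the plate hole's walls.

step_arm(moves=[0,0,-0.012,0,1,0,0,-0.012,0,1])

```text
clock: 7.6
position: [0.5255, 0.1929, 0.1111]
ee_rot: [0.001, 0.76, 0.65, 0.001]
contact_force: [-0.2, -0.3, -0.7]
width: 0.0124
```

step_arm(moves=[-0.003,0,0,0,1,-0.006,0,0,0,1,-0.006,0,0,0,1])

```text
clock: 7.9
position: [0.5238, 0.1894, 0.1093]
ee_rot: [-0.0, 0.76, 0.65, -0.001]
contact_force: [-0.6, -0.5, -0.4]
width: 0.0126
```

step_arm(moves=[0.006,0,0,0,1,0.012,0,0,0,1,0.012,0,0,0,1])

```text
clock: 8.2
position: [0.5257, 0.1968, 0.1101]
ee_rot: [-0.0, 0.76, 0.65, 0.001]
contact_force: [1.3, 0.4, -0.6]
width: 0.0127
```

step_arm(moves=[0.005,0,0,0,1,0.01,0,0,0,1,0.01,0,0,0,1])

```text
clock: 8.5
position: [0.526, 0.1991, 0.1101]
ee_rot: [0.001, 0.759, 0.651, -0.001]
contact_force: [-0.8, -5.1, 2.0]
width: 0.0124
```

```bash
python3 st.py 2
```

```text
t 8.6 rel L mm ex,ey [-0.43  7.12] z 110.08 F ex,ey,z [ 0.6 -5.7  1.5] M [-1.19  0.06 -0.04] w 0.0127
```

step_arm(moves=[-0.01,0,0,0,1,-0.0213,0,0,0,1,-0.0213,0,0,0,1,-0.0213,0,0.007,0,1,-0.0213,0,0.012,0,1])

```text
clock: 9.1
position: [0.5243, 0.1903, 0.1036]
ee_rot: [-0.0, 0.76, 0.65, -0.0]
contact_force: [0.3, -0.3, -1.3]
width: 0.0125
```

```bash
python3 st.py 2
```

```text
t 9.2 rel L mm ex,ey [-0.96 -1.94] z 103.39 F ex,ey,z [ 0.  -0.6 -1.1] M [-0.   -0.    0.01] w 0.0128
```

The tip passed below the bar's top with no force, so the bar slipped to -y and the tip is in its hole. Now I draw it to the middle and work down.

step_arm(moves=[0,0,0.004,0,1,0.002,0,0.004,0,1,0.004,0,0.004,0,1,0.006,0,0.004,0,1,0.0076,0,0.004,0,1])

```text
clock: 9.7
position: [0.5246, 0.1927, 0.1017]
ee_rot: [0.001, 0.759, 0.651, -0.001]
contact_force: [-0.4, -5.6, -2.4]
width: 0.0122
```

```bash
python3 st.py 2
```

```text
t 9.8 rel L mm ex,ey [-0.77  0.71] z 101.73 F ex,ey,z [ 0.6 -5.1 -2.5] M [-1.1  -0.03  0.  ] w 0.0126
```

step_arm(moves=[0.002,0,0.004,0,1,0.002,0,0.008,0,1,0.002,0,0.012,0,1,0.002,0,0.016,0,1,0.002,0,0.016,0,1])

```text
clock: 10.3
position: [0.5257, 0.1944, 0.0945]
ee_rot: [0.001, 0.759, 0.651, 0.0]
contact_force: [0.8, -5.3, 1.2]
width: 0.0126
```

```bash
python3 st.py 2
```

```text
t 10.4 rel L mm ex,ey [0.03 2.39] z 94.52 F ex,ey,z [ 0.9 -4.8  1. ] M [-1.04 -0.05 -0.02] w 0.0125
```

step_arm(moves=[0,0,0.004,0,1,0,0,0.008,0,1,0,0,0.012,0,1,0,0,0.012,0,1])

```text
clock: 10.8
position: [0.5262, 0.1942, 0.0889]
ee_rot: [0.001, 0.759, 0.651, 0.001]
contact_force: [-0.4, -5.8, 2.9]
width: 0.0125
```

```bash
python3 st.py 2
```

```text
t 10.9 rel L mm ex,ey [0.53 2.26] z 88.87 F ex,ey,z [ 1.2 -5.8  2.8] M [-1.21 -0.06  0.01] w 0.0129
```

step_arm(moves=[0,0,0.004,0,1,0,0,0.008,0,1,0,0,0.012,0,1,0,0,0.012,0,1])

```text
clock: 11.3
position: [0.5261, 0.194, 0.0825]
ee_rot: [0.001, 0.759, 0.651, 0.0]
contact_force: [1.6, -6.0, -0.9]
width: 0.0125
```

```bash
python3 st.py 2
```

```text
t 11.4 rel L mm ex,ey [0.5  2.13] z 82.43 F ex,ey,z [ 2.7 -6.1 -1. ] M [-1.2  -0.27 -0.02] w 0.0126
```

step_arm(moves=[0,0,0.004,0,1,0,0,0.008,0,1,0,0,0.011,0,1,0,0,0.011,0,1])

```text
clock: 11.8
position: [0.5263, 0.194, 0.0777]
ee_rot: [0.001, 0.759, 0.651, 0.0]
contact_force: [-0.3, -7.0, 5.3]
width: 0.0125
```

```bash
python3 st.py 2
```

```text
t 11.9 rel L mm ex,ey [0.64 2.11] z 77.72 F ex,ey,z [ 1.2 -6.9  5. ] M [-1.31 -0.    0.02] w 0.0126
```

step_arm(moves=[0,0,0.003,0,1,0,0,0.003,0,1])

```text
clock: 12.1
position: [0.5263, 0.194, 0.0776]
ee_rot: [0.002, 0.759, 0.651, 0.001]
contact_force: [-1.8, -7.7, 13.0]
width: 0.0128
```

```bash
python3 st.py 2; python3 - <<'E'
from h import *
a=cam("scene"); cv2.imwrite("pics/d1.png",cv2.resize(a["frame"][185:245,360:450],None,fx=7,fy=7,interpolation=cv2.INTER_CUBIC))
E
```

```text
t 12.2 rel L mm ex,ey [0.7 2.1] z 77.63 F ex,ey,z [-1.6 -7.5 13.6] M [-1.4   0.43 -0.04] w 0.0125
```

View pics/d1.png

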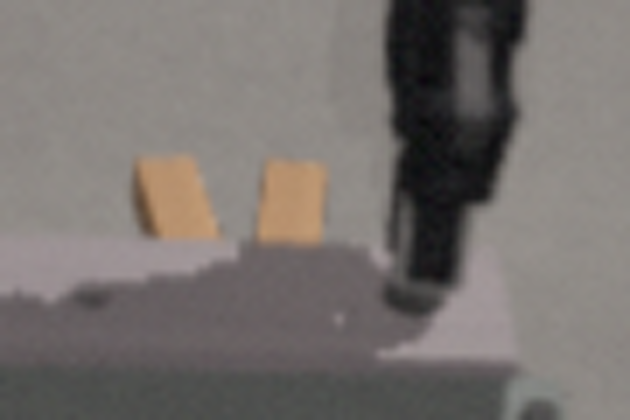

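The drift's collar sits on the plate: z stopped at 77.6 mm while Fz rose to 13 N. I'll ease off, release, rise and go for the bolt.

step_arm(moves=[-0.002,0,-0.005,0,1,-0.002,0,-0.005,0,0.2,-0.002,0,-0.005,0,0.2,-0.002,0,-0.005,0,0.1,-0.002,0,-0.005,0,0.1])

```text
clock: 12.75
position: [0.5249, 0.1944, 0.0773]
ee_rot: [-0.0, 0.76, 0.65, 0.0]
contact_force: [-0.4, -0.1, 0.4]
width: 0.0384
```

step_arm(moves=[0,0,-0.02,0,0,0,0,-0.06,0,-0.2,0,0,-0.12,0,-0.2,0,0,-0.18,0,-0.2,0,0,-0.2,0,-0.2])

```text
clock: 13.25
position: [0.5269, 0.1945, 0.1813]
ee_rot: [0.001, 0.76, 0.65, 0.003]
contact_force: [0.9, -0.4, -0.5]
width: 0.0512
```

```bash
python3 - <<'E'
from h import *
go(.5562,-.170,.175,1.4207)
E
python3 st.py 1
```

```text
t 13.25 pos [0.5269 0.1945 0.1813] yaw 1.4164 moves [-0.7114  0.17    0.0118] twist -0.0014 F [ 0.9 -0.4 -0.5] w 0.0512 tilt [0.0064 0.0017]
t 13.3 rel L mm ex,ey [1.2  2.76] z 181.39 F ex,ey,z [ 0.3 -0.  -0.2] M [ 0.   -0.03 -0.01] w 0.0512
```

step_arm(moves=[-0.06,0.015,0,0,-0.2,-0.15,0.036,0,0,-0.2,-0.24,0.058,0,0,-0.2,-0.33,0.08,0,0,-0.2,-0.42,0.102,0,0,-0.2])

```text
clock: 13.8
position: [0.5422, -0.0229, 0.1764]
ee_rot: [-0.001, 0.759, 0.651, -0.001]
contact_force: [1.0, -0.2, -0.1]
width: 0.0512
```

step_arm(moves=[-0.09,0.022,0,0,-0.2,-0.18,0.044,0,0,-0.2,-0.25,0.06,0,0,-0.2,-0.289,0.07,0.02,0,-0.2,-0.289,0.07,0.04,0,-0.2])

```text
clock: 14.3
position: [0.5554, -0.1725, 0.1561]
ee_rot: [0.0, 0.761, 0.649, -0.0]
contact_force: [0.2, 0.7, 0.1]
width: 0.0515
```

```bash
python3 - <<'E'
from h import *
cam("top")
go(.557,-.169,.0735,1.4207)
E
```

```text
t 14.35 pos [ 0.5537 -0.17    0.1541] yaw 1.4137 moves [0.0027 0.0069 0.1613] twist -0.0022 F [-0.7  0.9 -1.9] w 0.0511 tilt [-0.0048  0.0025]
```

step_arm(moves=[0.003,0.005,0.06,0,-0.2,0.003,0.005,0.12,0,-0.2,0.003,0.005,0.155,0,-0.1,0.003,0.005,0.161,0,0,0.003,0.005,0.161,0,0])

```text
clock: 14.85
position: [0.5576, -0.1671, 0.0764]
ee_rot: [-0.001, 0.759, 0.651, -0.0]
contact_force: [0.2, -0.3, 0.4]
width: 0.0426
```

step_arm(moves=[0,0,0,0,0.3,0,0,0,0,1,0,0,0,0,1,0,0,0,0,1,0,0,0,0,1])

```text
clock: 15.35
position: [0.5588, -0.1685, 0.0784]
ee_rot: [0.001, 0.76, 0.65, 0.001]
contact_force: [-0.0, 2.4, 6.2]
width: 0.0164
```

```bash
python3 - <<'E'
from h import *
go(.557,-.169,.0735,1.4207); cam("top")
go(.557,-.169,.0735,1.4207)
a=cam("scene"); cv2.imwrite("pics/b1.png",cv2.resize(a["frame"][190:280,190:280],None,fx=5,fy=5,interpolation=cv2.INTER_CUBIC))
E
```

```text
t 15.35 pos [ 0.5588 -0.1685  0.0784] yaw 1.416 moves [-0.0015 -0.0035  0.0098] twist -0.0015 F [-0.   2.4  6.2] w 0.0164 tilt [ 0.0022 -0.0005]
t 15.4 pos [ 0.5588 -0.1685  0.0784] yaw 1.4161 moves [-0.0015 -0.0035  0.0098] twist -0.0015 F [-0.5  2.1  5.9] w 0.0169 tilt [ 0.0022 -0.0004]
```

View pics/b1.png

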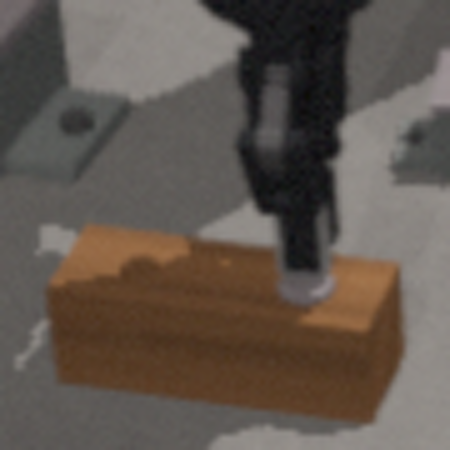

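The bolt is held, with the flange centred under the pads at about (306,285). Next I lift it and carry it to the right hole.

step_arm(moves=[0,0,-0.03,0,1,0,0,-0.08,0,1,0,0,-0.12,0,1,0.04,-0.014,-0.13,0,1,0.12,-0.041,-0.13,0,1])

```text
clock: 15.95
position: [0.549, -0.1083, 0.1434]
ee_rot: [0.003, 0.761, 0.649, 0.001]
contact_force: [0.8, 1.4, -1.5]
width: 0.0165
```

step_arm(moves=[0.09,-0.031,0,0,1,0.18,-0.062,0,0,1,0.27,-0.093,0,0,1,0.35,-0.12,0,0,1,0.386,-0.133,0,0,1])

```text
clock: 16.45
position: [0.5096, 0.098, 0.142]
ee_rot: [-0.001, 0.759, 0.651, 0.0]
contact_force: [0.2, -0.4, -1.0]
width: 0.0168
```

step_arm(moves=[0,0,0.02,0,1,0,0,0.035,0,1,0,0,0.035,0,1,0,0,0.035,0,1])

```text
clock: 16.85
position: [0.5111, 0.0937, 0.124]
ee_rot: [-0.0, 0.76, 0.65, -0.001]
contact_force: [-0.3, -0.7, -1.9]
width: 0.0166
```

```bash
python3 st.py 3; python3 - <<'E'
from h import *
a=cam("scene"); u,v=map(int,proj(a,[.5107,.0933,.065])); print(u,v); cv2.imwrite("pics/b2.png",cv2.resize(a["frame"][v-35:v+25,u-35:u+65],None,fx=8,fy=8,interpolation=cv2.INTER_CUBIC))
E
```

```text
t 17.0 rel L mm ex,ey [  0.94 -99.13] z 124.38 F ex,ey,z [-0.1  0.1 -1. ] M [-0.01 -0.01  0.01] w 0.0165
373 221
```

View pics/b2.png

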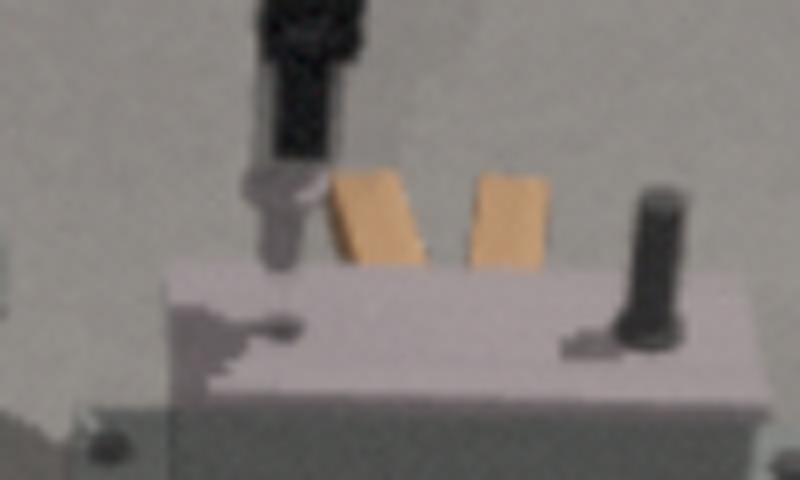

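The drift stands seated (collar at crop (648,330)). The bolt's end is at crop (281,265), above the right hole at crop (284,327).

```bash
python3 - <<'E'
from h import *
import pickle
a=pickle.load(open("scene0.pkl","rb"))
ey=np.array([.1495,.9888]);ex=np.array([.9888,-.1495])
H=onz(a,373.3,227,.052)
for u,v,z in((373.1,219.3,.071),(373.1,219,.071),(373.6,209.5,.094)):
    T=onz(a,u,v,z); d=(H-T)[:2]*1e3; print(T,H,"hole-bolt ex,ey",d@ex,d@ey)
E
```

```text
[0.51232618 0.09268095 0.071     ] [0.51382801 0.09384011 0.052     ] hole-bolt ex,ey 1.3117163095108082 1.3707050319024745
[0.51114679 0.09289268 0.071     ] [0.51382801 0.09384011 0.052     ] hole-bolt ex,ey 2.5095533421206864 1.33766227113938
[0.50936665 0.09311248 0.094     ] [0.51382801 0.09384011 0.052     ] hole-bolt ex,ey 4.302611680062641 1.3864573015341441
```

step_arm(moves=[0.0024,0,0.01,0,1,0.0024,0,0.025,0,1,0.0024,0,0.036,0,1,0.0024,0,0.042,0,1,0.0024,0,0.044,0,1])

```text
clock: 17.55
position: [0.5113, 0.0959, 0.102]
ee_rot: [0.0, 0.759, 0.651, -0.0]
contact_force: [0.7, -1.3, 0.2]
width: 0.0165
```

```bash
python3 st.py 3
```

```text
t 17.7 rel L mm ex,ey [  0.57 -97.09] z 102.23 F ex,ey,z [ 0.8 -0.9 -1.3] M [-0.18 -0.11 -0.  ] w 0.0164
```

step_arm(moves=[0,0,0.004,0,1,0,0,0.008,0,1,0,0,0.011,0,1,0,0,0.011,0,1])

```text
clock: 18.1
position: [0.5114, 0.096, 0.0969]
ee_rot: [0.0, 0.76, 0.65, 0.0]
contact_force: [1.3, -1.1, -2.5]
width: 0.0165
```

```bash
python3 st.py 2
```

```text
t 18.2 rel L mm ex,ey [  0.63 -97.02] z 96.92 F ex,ey,z [ 1.5 -1.  -2.8] M [-0.23 -0.22  0.  ] w 0.0167
```

step_arm(moves=[0,0,0.004,0,1,0,0,0.008,0,1,0,0,0.012,0,1,0,0,0.016,0,1,0,0,0.016,0,1])

```text
clock: 18.7
position: [0.5114, 0.0959, 0.0888]
ee_rot: [0.0, 0.76, 0.65, -0.0]
contact_force: [1.5, -2.3, -2.9]
width: 0.0165
```

```bash
python3 st.py 2
```

```text
t 18.8 rel L mm ex,ey [  0.63 -97.06] z 88.78 F ex,ey,z [ 2.  -1.8 -3.3] M [-0.35 -0.34  0.01] w 0.0165
```

step_arm(moves=[0,0,0.004,0,1,0,0,0.008,0,1,0,0,0.012,0,1,0,0,0.014,0,1,0,0,0.014,0,1])

```text
clock: 19.3
position: [0.5114, 0.0959, 0.0825]
ee_rot: [0.0, 0.76, 0.65, 0.0]
contact_force: [0.8, -1.7, 3.3]
width: 0.0164
```

```bash
python3 st.py 2
```

```text
t 19.4 rel L mm ex,ey [  0.64 -97.07] z 82.44 F ex,ey,z [ 0.9 -2.   4. ] M [-0.51 -0.13  0.04] w 0.0163
```

Home is expected at 82.4 mm, and contact is starting there. A gentle press to confirm, then ease off and release.

step_arm(moves=[0,0,0.003,0,1,0,0,0.003,0,1])

```text
clock: 19.6
position: [0.5114, 0.0959, 0.0823]
ee_rot: [0.0, 0.76, 0.651, 0.0]
contact_force: [-2.8, -3.6, 15.5]
width: 0.0164
```

step_arm(moves=[0,0,-0.004,0,1,0,0,-0.004,0,0.2,0,0,-0.004,0,0.2,0,0,-0.004,0,0.1,0,0,-0.004,0,0])

```text
clock: 20.1
position: [0.5109, 0.0963, 0.0821]
ee_rot: [-0.0, 0.76, 0.65, -0.0]
contact_force: [-0.3, -0.2, 0.3]
width: 0.0422
```

step_arm(moves=[0,0,-0.02,0,0,0,0,-0.06,0,-0.1,0,0,-0.12,0,-0.1,0,0,-0.2,0,-0.1,0,0,-0.25,0,-0.1])

```text
clock: 20.6
position: [0.5122, 0.0962, 0.2109]
ee_rot: [0.001, 0.76, 0.65, 0.002]
contact_force: [0.0, 0.1, 0.2]
width: 0.0468
```

step_arm(moves=[-0.1,0,0,0,-0.1,-0.2,0,0,0,-0.1,-0.3,0,0,0,-0.1,-0.4,0,0,0,-0.1,-0.4,0,0,0,-0.1])

```text
clock: 21.1
position: [0.48, -0.1072, 0.2084]
ee_rot: [0.002, 0.762, 0.648, -0.001]
contact_force: [-0.2, 1.3, 0.4]
width: 0.0468
```

```bash
python3 st.py 1; python3 - <<'E'
from h import *
a=cam("scene");b=cam("top")
f=lambda c,u,v:cv2.resize(c["frame"][v-40:v+40,u-50:u+50],None,fx=4,fy=4,interpolation=cv2.INTER_CUBIC)
cv2.imwrite("pics/e1.png",np.hstack([f(a,396,220),f(b,253,240)]))
E
```

```text
t 21.15 rel L mm ex,ey [-2.0000e-01 -3.0115e+02] z 208.3 F ex,ey,z [0.1 1.  0.4] M [ 0.03 -0.01 -0.  ] w 0.0471
```

View pics/e1.png

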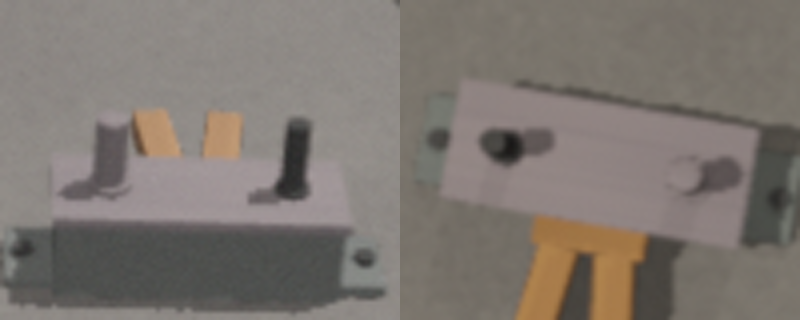

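Both pieces stand upright and seated: the bolt is in the right hole and the drift in the left, and the gripper is clear of everything.

```bash
python3 -c "
from rig import job; print(job.sign_off())"
```

```text
the job is handed in; nothing more can be done
None
```

The drift stands home in the clamp's left hole, the bolt is home in the right hole, and I handed the job in at about 21 s with the gripper open and clear.

- **Drift:** the first probe landed on the bar and read about 23 N, the highest force I read on the clamp. Feeling to the side found the bar's hole, so the bar had slipped to -y. Working the drift to the middle and down drew the bar across at about 5–7 N sideways. The collar seated: height held at 77.6 mm while the downward force rose to 13 N.
- **Bolt:** it passed through the plate and the bar with under 4 N. The flange seated: height held at about 82.3 mm under a 15 N check press.
- **Last checks:** the final pictures from both cameras show both pieces upright and seated, and the contact force is near zero. I never moved near the bangle, cutters or file, but I did not check them in a final picture.
- **Problems and disagreements:**
  - The first grip on the drift was about 3 mm off centre, so I redid it.
  - The gripper's width read about 1.5 mm under the true diameters.
  - The scene camera put x about 3 mm off the top camera and the arm. It also put the drift's tip about 3 mm farther from the hole than the arm's own position did. I settled the y position by feel.

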